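# Hold the dusting stencil over the parked cake

## Robot

A 7-joint arm with a two-finger parallel gripper is mounted at the origin on a cart in front of the work surface, level with it; the furniture and walls round the work are solid. World frame = base frame: x ahead of the robot, y to its left, z up, the work surface at z = 0. Lengths are in mm, angles in rad, forces in N, time in s.
With the tool pointing down it reaches from about 425 to 800 mm from the base axis. Payload 8.3 kg.
Tool frame: the origin (TCP) lies on the front face of the gripper's body, between the roots of the fingers; the fingertips stand 73 mm ahead of it and the grasp point (between the pads) lies 54 mm ahead of it (arm.grasp_offset is the distance from the TCP to the grasp point, in mm); z points along the fingers, y is the line along which they close (so a half turn about z gives the same grasp; the last joint's range is limited). The gripper opens to 85 mm and grips with 20 to 120 N. Pads are 22 mm wide; open, the fingers measure 114 mm over their backs; the gripper's body (76 mm by 85 mm) begins 54 mm behind the grasp point. The pads swing forward as they close: fully open they stand 13 mm farther back than shut.
Start: joints at [1.232, 0.383, 0.016, 1.37, -0.006, 1.388, -0.046], TCP at [170.233, -601.356, 303.879] pointing down, gripper open.
Joint ranges: [-2.95, 2.95], [-0.25, 2.06], [-1.52, 1.56], [0.18, 2.33], [-1.44, 4.58], [0.02, 2.06], [-3.01, 3.01]. Speed limits (rad/s): [2.39, 2.39, 3.01, 3.01, 3.14, 3.14, 3.14].

## Interface

Orientations are given as a 3x3 rotation matrix whose columns are the frame's x, y, z axes.
In Python, from workcell import arm, kin, telemetry, cams, order gives the robot as it stands. Calls block until the motion is done:
- arm.move_to(position, orientation): joint-space move of the TCP to a pose.
- arm.move_linear(position, rot=None, feed=150, max_force=None): straight line of the TCP; rot=None keeps the orientation; feed is the mean speed in mm/s. With max_force (N) it stops when the force on the tool has changed by that much, and returns True; else False.
- arm.goto_joints(angles): joint-space move.
- arm.open_gripper() and arm.close(force=None): open the fingers fully, or close them until they stop; force is the grip in N (None keeps the last).
- arm.wait(seconds).
- kin.inverse_kinematics(position, orientation): joint angles nearest the present ones, or None.
- telemetry.observe(): the state.
- cams.capture(name): name is "scene" or "top"; returns the picture (480x640x3 uint8, blue, green, red); there is no depth.
- cams.get_calibration(name): a dict with "fx", "fy", "cx", "cy" (pixels), "distortion" ([k1, k2, p1, p2, k3] as OpenCV has them; the pictures are not rectified), "cam_to_world" (4x4, takes a point from camera to world coordinates). Camera axes: x right, y down, z forward; pixel columns grow to the right and rows downward; lengths in mm; the calibration is good to about 2 mm. A picture is of the moment at which its call begins. get_calibration takes no time and is no camera call.
A pose or a line that the arm cannot do raises arm.Unreachable and nothing moves.
- order.hand_in(): hands the job in; it is judged then, once.
The state is a dict: "clock": time; "joints": joint angles; "joint_vel": joint speeds; "tau": joint torques, N m; "ee_pos": TCP position; "eef_rot": TCP orientation; "force": force on the tool from outside, world axes, zero at the start; "wrist_torque": the same for the moment, N m; "width": finger opening in mm; "grip_force": force on a finger pad.
Only numpy, scipy, OpenCV 4.12 (cv2) and the standard library are available. Lean on these libraries where they do the work, as an engineer would, in place of code of your own. Each camera call takes 0.05 s, during which the arm holds its last target. There are 200 camera calls.

## Task

First turn the selector on the grey speed box until its white pointer line stands at the red stop mark, so that the cake turntable is parked. Then pick up the blue stencil by its white handle, carry it over the row of jars and cartons, and hold it level over the pink display cake, centred on it and with its long sides along the cake's, about one centimetre above the icing. Never touch the cake or its turntable with anything, leave the jars and cartons where they stand, and finish still holding the stencil there in the gripper.

Things in the scene. Friction and masses are not known exactly. Their poses are not given: they have to be found in the camera images.
- speed_box: Grey control box, fixed to the table, 100 (x) x 110 (y) x 40 mm high; origin at the centre of its underside, z up. Marks on its top about 36 mm from the centre, by direction seen from above, angles counter-clockwise from the box's +x: yellow dot (reverse) at +0.55 rad, red dot (STOP) straight along +x, one blue dot (slow) at -0.55 rad, two blue dots (fast) at -1.10 rad.
- selector (a joint): Angle of the black selector knob on the speed box, rad, growing clockwise seen from above. Detents at 0 (yellow, reverse), 0.55 (red, stop), 1.10 (one blue dot, slow), 1.65 (two blue dots, fast); range -0.1 to 1.75. It starts at slow or fast. Near a detent it snaps in by itself when let go; turning it takes under 0.15 N m.
- selector_grip (a point): On the knob's axis (the vertical through the box's centre), 69 mm above the table, turning with the knob: its +x axis is the direction of the knob's white pointer line (so it lies along the box's +x at STOP), z up. The knob is a black disc 48 mm across, its top 49 mm above the table, with an upright bar grip on it 44 mm long (along x), 12 mm thick (along y), from 49 to 77 mm above the table.
- stencil: Loose blue cake stencil, flat plate 140 (x) x 100 (y) x 4 mm with cut-outs, lying on the table; origin at the centre of its underside, z up. 0.16 kg (varies). Turned by half a turn it is the same.
- stencil_grip (a point): Middle of the stencil's white bridge handle, 46 mm above the stencil's underside, axes as the stencil's. The handle's bar runs along x, 80 mm long, 14 mm thick (y), its underside 36 and its top 56 mm above the plate's underside, on two posts at x = -34 and +34 mm; free space beneath the bar.
- turntable: Yellow cake turntable with the cake on it, fixed to the table, plate 260 mm across, 61 mm high; origin on its axis at the table; axes as the cake's. It does not really turn.
- cake_top (a point): Centre of the flat top of the hard pink display cake, 133 mm above the table; axes as the cake's. The cake is a rectangular block 140 (x) x 100 (y) mm and stands in the middle of the turntable on a board 170 x 130 x 6 mm.
- pink_sprinkles: Loose jar of pink sprinkles, yellow lid, 57 mm across, 90 mm high; origin at the centre of its underside.
- beige_sprinkles: Loose jar of greyish-beige sprinkles, white lid, 53 mm across, 82 mm high; origin at the centre of its underside.
- grey_carton: Loose pale grey carton, 45 x 45 x 110 mm high; origin at the centre of its underside.
- brown_carton: Loose brown and white carton, 42 (x) x 55 (y) x 120 mm high; origin at the centre of its underside.

How it is judged (in metres and radians):
On the way, in this order (a step that is already met when the one before it is completed fails the run):
1. the selector stands at the red stop mark while the stencil still lies on the table (value of joint selector between 0.4 and 0.7 rad and height (world z) of stencil below 0.02 m), for 0.2 s.
2. the stencil is lifted clear of the table in the gripper (height (world z) of stencil above 0.06 m and contact force between stencil and the fingers above 0.5 N), for 0.2 s.
At the end, for the whole second after the job is handed in: Stencil still in the gripper, at rest, level within 0.08 rad, 4 to 18 mm above the cake top, within 10 mm of its centre, long sides parallel within 0.12 rad (either way round), not touching the cake; selector at the red stop mark (0.40 to 0.70 rad) (value of joint selector between 0.4 and 0.7 rad and z of stencil in the frame of cake_top between 0.004 and 0.018 m and horizontal distance between stencil and cake_top below 0.01 m and angle between the x axis of stencil and the x axis of cake_top, either way round below 0.12 rad and angle between stencil's own z axis and vertical below 0.08 rad and linear speed of stencil below 0.02 m/s and contact force between stencil and the fingers above 0.5 N and contact force between stencil and turntable below 0.1 N); the arm keeps its last pose, push and grip.
It fails at once if the cake or turntable is touched by the stencil or the robot (contact force between any of stencil, the arm, the fingers and turntable above 0.3 N).
It fails at once if a jar or carton is shifted by more than 15 mm or tipped (distance of any of pink_sprinkles, beige_sprinkles, grey_carton, brown_carton from where it was at the start of the episode above 0.015 m or angle between any of pink_sprinkles, beige_sprinkles, grey_carton, brown_carton's own z axis and vertical above 0.3 rad).
It also fails if it takes over 53 s, if anything falls off the work surface, if the arm or the gripper's body presses on something with over 40 N, if the wrist force passes 120 N, or if a joint passes its speed limit or range.

## Working session

There is one attempt and no reset: what is moved stays moved. The work goes in short steps, each a Python script; the robot and the scene stay as the last script left them, time stands still between calls to the robot, and variables do not carry over. Pictures are saved under pics/ and viewed, at most 10 in all, crops included, and the job is handed in when it is done.

```bash
ls; mkdir -p pics
python3 - <<'E'
from workcell import arm, kin, telemetry, cams, order
import cv2,numpy as np
for n in("scene","top"):
    im=cams.capture(n); cv2.imwrite(f"pics/{n}0.png",im)
    c=cams.get_calibration(n); print(n,c["fx"],c["cx"],c["cy"],c["distortion"],np.round(c["cam_to_world"],3).tolist())
s=telemetry.observe();print(s["clock"],s["ee_pos"],s["eef_rot"],s["width"],s["force"])
E
```

```text
pics
scene 503.4687252538603 320.54829246638536 239.95506816780662 [-0.10259001  0.          0.          0.          0.        ] [[-0.584, -0.333, 0.741, -97.297], [-0.812, 0.244, -0.53, 649.164], [-0.004, -0.911, -0.412, 470.226], [0.0, 0.0, 0.0, 1.0]]
top 542.5224766544441 320.5317027598899 239.1794700519216 [-0.06621611  0.          0.          0.          0.        ] [[-0.015, -0.994, 0.104, 452.244], [-1.0, 0.014, -0.016, 192.844], [0.014, -0.104, -0.994, 1065.287], [0.0, 0.0, 0.0, 1.0]]
0.1 [ 170.17858456 -601.05358815  302.9879945 ] [[ 9.62176577e-01  2.72426195e-01 -4.49962391e-04]
 [ 2.72426566e-01 -9.62175141e-01  1.66279901e-03]
 [ 2.00473810e-05 -1.72248797e-03 -9.99998516e-01]] 85.156691006558 [-0.200158    0.58995266 -0.23621536]
```

View pics/scene0.png

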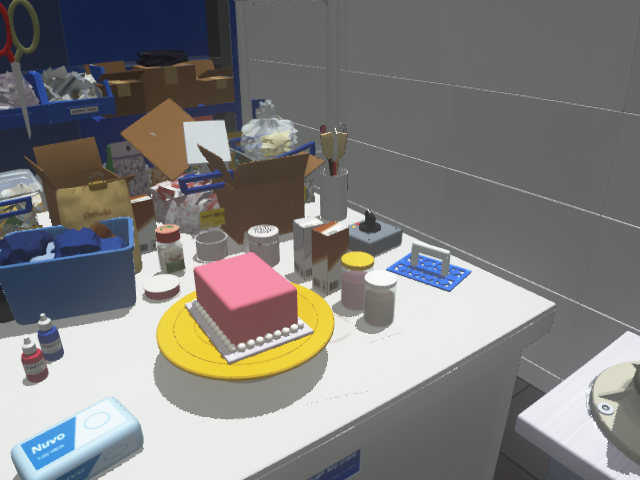

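View pics/top0.png

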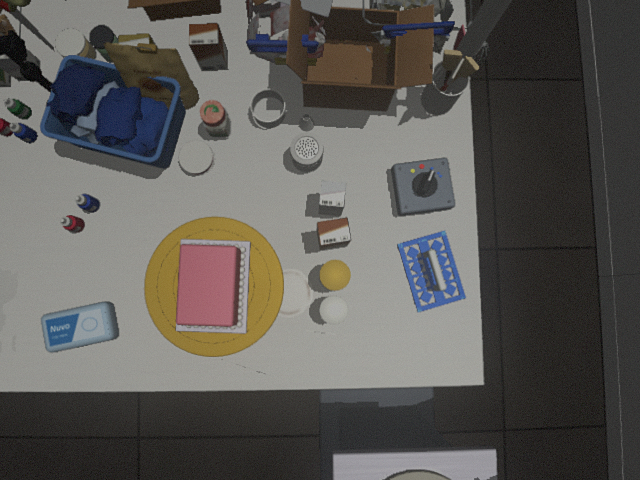

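The top view shows the speed box at (423,186), the stencil at (432,271) and the cake at (208,286). Between stencil and cake, the row of jars and cartons runs along column ~333, rows 195-310. Next I'll measure them.

```bash
cat > h.py <<'E'
import cv2,numpy as np
from workcell import arm, kin, telemetry, cams, order
def ray(n,p):
    c=cams.get_calibration(n);K=np.array([[c["fx"],0,c["cx"]],[0,c["fy"],c["cy"]],[0,0,1]])
    q=cv2.undistortPoints(np.float64(p).reshape(-1,1,2),K,np.array(c["distortion"])).reshape(-1,2)
    T=np.array(c["cam_to_world"]);return T[:3,3],np.c_[q,np.ones(len(q))]@T[:3,:3].T
def onz(n,p,z):
    o,d=ray(n,p);return o+d*((z-o[2])/d[:,2])[:,None]
def proj(n,P):
    c=cams.get_calibration(n);K=np.array([[c["fx"],0,c["cx"]],[0,c["fy"],c["cy"]],[0,0,1]])
    T=np.linalg.inv(np.array(c["cam_to_world"]))
    return cv2.projectPoints(np.float64(P).reshape(-1,3),T[:3,:3],T[:3,3],K,np.array(c["distortion"]))[0].reshape(-1,2)
def blob(im,lo,hi,roi,close=0):
    x0,y0,x1,y1=roi;h=cv2.cvtColor(im,cv2.COLOR_BGR2HSV);m=np.zeros(h.shape[:2],np.uint8)
    m[y0:y1,x0:x1]=cv2.inRange(h,lo,hi)[y0:y1,x0:x1]
    if close:m=cv2.morphologyEx(m,cv2.MORPH_CLOSE,np.ones((close,close)))
    return max(cv2.findContours(m,cv2.RETR_EXTERNAL,cv2.CHAIN_APPROX_NONE)[0],key=cv2.contourArea)
def rect(n,cnt,z):
    w=onz(n,cnt.reshape(-1,2),z)[:,:2].astype(np.float32)
    (c,s,a)=cv2.minAreaRect(w)
    if s[0]<s[1]: s=s[::-1];a+=90
    return np.array(c),np.round(s,1),(np.radians(a)+np.pi/2)%np.pi-np.pi/2  # angle of long side
def R(th): # tool down, tool x along th
    c,s=np.cos(th),np.sin(th);return np.array([[c,s,0],[s,-c,0],[0,0,-1.]])
E
python3 - <<'E'
from h import *
im=cv2.imread("pics/top0.png")
print("stencil",rect("top",blob(im,(100,120,60),(125,255,255),(385,220,480,325),9),4))
print("cake",rect("top",blob(im,(165,80,120),(180,255,255),(165,230,255,340),5),133))
print("tt",rect("top",blob(im,(18,120,60),(32,255,255),(135,205,295,365),25),61))
print("box",rect("top",blob(im,(95,20,30),(125,140,150),(380,145,465,225),15),40))
print("white handle",rect("top",blob(im,(0,0,130),(180,60,255),(415,245,450,297),3),56))
for n,z,p in[("pinklid",90,(335,276)),("beige",82,(334,310)),("grey",110,(332,187)),("brown",120,(334,228))]:
    print(n,onz("top",[p],z)[0])
h=cv2.cvtColor(im,cv2.COLOR_BGR2HSV)
for n,lo,hi in[("red",(0,150,90),(8,255,255)),("yel",(22,120,100),(40,255,255)),("white",(0,0,130),(180,70,255))]:
    try:
        b=blob(im,lo,hi,(400,160,450,208));m=b.reshape(-1,2).mean(0);print(n,m,cv2.contourArea(b),onz("top",[m],40)[0],onz("top",[m],77)[0])
    except Exception as e:print(n,e)
cv2.imwrite("pics/crop1.png",cv2.resize(im[145:320,370:480],None,fx=5,fy=5)[:,:][:600])
c2=im[140:225,385:470];cv2.imwrite("pics/crop1.png",cv2.resize(c2,None,fx=7,fy=7,interpolation=cv2.INTER_CUBIC)[:600])
E
```

```text
stencil (array([497.62442017, -40.49697113]), array([137.3,  98. ]), np.float64(0.2674674434814355))
cake (array([473.88537598, 375.65139771]), array([136.3,  97. ]), np.float64(-0.048530518228405484))
tt (array([473.67462158, 375.54711914]), array([255.5, 255.5]), np.float64(0.7851564815285235))
box (array([659.46899414, -22.10948563]), array([111.6,  99.6]), np.float64(-1.4477069686479815))
white handle (array([491.25927734, -43.91921616]), array([93.4, 13.9]), np.float64(0.26387875068876965))
pinklid [487.01124351 152.33778251  90.        ]
beige [426.15547876 154.89563933  82.        ]
grey [645.40468799 155.64750521 110.        ]
brown [570.15008117 153.82038801 120.        ]
red [421.125 165.875] 6.0 [699.30671458 -20.8103975   40.        ] [690.39085797 -13.10014429  77.        ]
yel [412.14285714 170.14285714] 3.5 [691.01187196  -2.96822615  40.        ] [682.3953551    4.09814852  77.        ]
white [408.52631579 160.44736842] 15.0 [710.28475443   3.40143645  40.        ] [700.9727283   10.23794621  77.        ]
```

View pics/crop1.png

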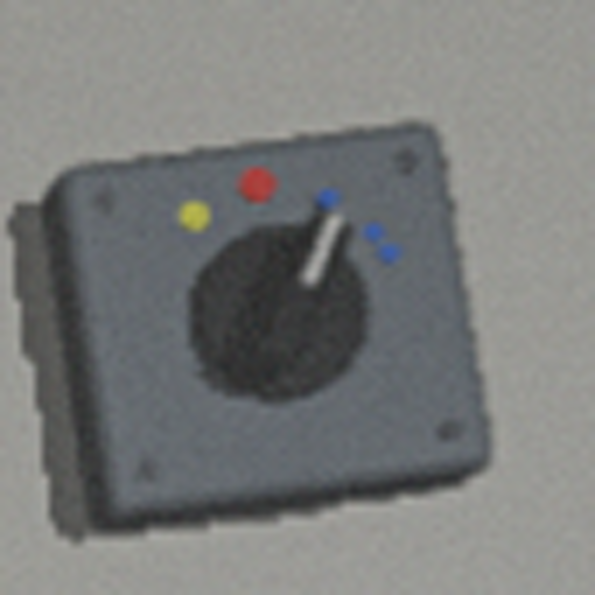

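The selector stands at slow (one blue dot). The red–yellow chord is 19.6 mm, as expected, and gives a box angle of about 0.15. I'll refine the knob centre and then turn it.

```bash
cat > knob.py <<'E'
from h import *
def dots(im):
    o={}
    for n,lo,hi in[("red",(0,120,90),(8,255,255)),("yel",(22,100,90),(40,255,255))]:
        b=blob(im,lo,hi,(405,160,430,180));m=np.mean(b.reshape(-1,2),0);o[n]=onz("top",[m],40)[0][:2]
    return o
E
python3 - <<'E'
from knob import *
im=cv2.imread("pics/top0.png");d=dots(im);print(d)
c=blob(im,(0,0,0),(180,255,62),(405,165,445,205),3)
(p,r)=cv2.minEnclosingCircle(c);print("knob",p,r,onz("top",[p],49)[0],onz("top",[[425,184.6]],49)[0])
# top-face corners from crop, rounded box: edge lines
q=np.array([(75,165),(420,122),(440,150),(490,450),(465,478),(115,520)])/7+[385,140]-0.43
w=onz("top",q,40)[:,:2];
for a,b in((0,1),(2,3),(4,5)):
    v=w[b]-w[a];print(np.degrees(np.arctan2(v[1],v[0])))
v=d["yel"]-d["red"];th=np.arctan2(v[1],v[0])-np.pi/2-.275;print("th chord",th,np.linalg.norm(v))
for t in(.12,.15):
    print(t,d["red"]-36*np.array([np.cos(t),np.sin(t)]),d["yel"]-36*np.array([np.cos(t+.55),np.sin(t+.55)]))
w=np.array([(312,283),(340,217)])/7+[385,140]
w=onz("top",w,77);v=w[1]-w[0];print("pointer",w,np.arctan2(v[1],v[0]))
E
```

```text
{'red': array([699.05437727, -21.33839021]), 'yel': array([690.63195589,  -3.32596051])}
knob (425.4210510253906, 183.57894897460938) 13.62039852142334 [662.41933029 -25.9217101   49.        ] [660.43784761 -25.03293312  49.        ]
-83.27033282926915
-173.06928469667574
96.17071218015927
th chord 0.16238461918593117 19.884285393896565
0.12 [663.31326638 -25.64802967] [662.41437591 -25.68145604]
0.15 [663.45861846 -26.71816298] [663.09763714 -26.51779725]
pointer [[662.53044646 -27.92530482  77.        ]
 [680.40743193 -36.17639168  77.        ]] -0.43241563784708187
```

Knob centre is about (662.8, -25.8), box angle 0.12 and pointer at -0.43, and these agree with each other. Now I'll grip and turn.

Run:
```python
from h import *
X,Y=662.8,-25.8
def st(l):
    s=telemetry.observe();print(l,round(s["clock"],2),np.round(s["ee_pos"],1),np.round(s["force"],1),round(s["wrist_torque"][2],2),round(s["width"],1),round(s["grip_force"],1),round(float(np.arctan2(s["eef_rot"][1][0],s["eef_rot"][0][0])),3),np.round(s["joints"],2))
for t in(-.43,.12):print(kin.inverse_kinematics([X,Y,126],R(t)))
arm.move_to([X,Y,230],R(-.43));st("above")
print(arm.move_linear([X,Y,126],feed=120,max_force=15));st("down")
arm.close(30);st("closed")
```

```text
[ 0.29266346  0.63938299 -0.44488812  1.44787821  0.28939133  1.11946504
 -2.20268392]
[ 0.32057236  0.64816565 -0.4879913   1.4463587   0.3189341   1.12609544
 -1.67164064]
above 2.78 [662.8 -27.1 230. ] [-0.6 -0.3  0.2] -0.01 85.5 0.0 -0.431 [ 0.32  0.55 -0.49  1.34  0.26  1.31 -2.18]
False
down 3.8 [663.4 -25.7 127. ] [-0.7 -0.1  0.3] 0.09 85.7 0.0 -0.43 [ 0.31  0.64 -0.47  1.45  0.3   1.12 -2.21]
closed 4.46 [662.6 -26.5 126.2] [-2.8 -2.2  5.6] 0.03 11.5 32.5 -0.431 [ 0.31  0.64 -0.47  1.45  0.3   1.12 -2.21]
```

Run:
```python
from h import *
X,Y=662.8,-25.8
def st(l):
    s=telemetry.observe();print(l,round(s["clock"],2),np.round(s["ee_pos"],1),np.round(s["force"],1),round(s["wrist_torque"][2],2),round(s["width"],1),round(float(np.arctan2(s["eef_rot"][1][0],s["eef_rot"][0][0])),3))
for t in(-.15,.12):
    arm.move_linear([X,Y,126],R(t));st(t)
arm.open_gripper();st("open")
arm.move_linear([X,Y,240],feed=200)
arm.move_to([497.6,-250,300],R(.267));st("away")
im=cams.capture("top");cv2.imwrite("pics/top1.png",im)
print("stencil",rect("top",blob(im,(100,120,60),(125,255,255),(385,220,480,325),9),4))
cv2.imwrite("pics/crop2.png",cv2.resize(im[140:225,385:470],None,fx=6,fy=6,interpolation=cv2.INTER_CUBIC))
```

```text
-0.15 4.89 [662.6 -26.6 126.3] [-3.7 -3.1  4.9] -0.07 11.6 -0.15
0.12 5.31 [662.5 -26.7 126.3] [-3.4 -2.7  5. ] 0.01 11.3 0.12
open 6.02 [662.8 -25.7 126. ] [-0.8  0.2 -0.9] -0.01 85.3 0.12
away 7.83 [ 498.2 -248.7  299.4] [-0.4 -0.3 -0.7] -0.02 85.5 0.268
stencil (array([497.78204346, -40.46815491]), array([137.3,  98. ]), np.float64(0.2682650435831575))
```

View pics/crop2.png

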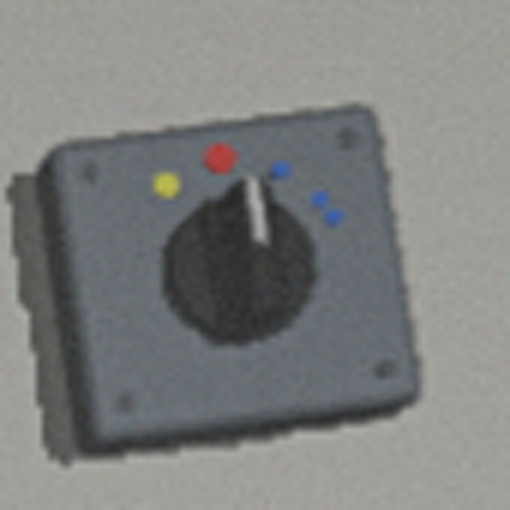

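The pointer line at crop (252-265, 178-242) now aims past the red dot's direction; the offset comes from parallax on the bar top. I'll check its angle numerically, and if it's good, grasp the stencil.

Run:
```python
from h import *
def pt(im):
    g=cv2.cvtColor(im,cv2.COLOR_BGR2GRAY)[168:185,422:440].astype(float);w=np.clip(g-110,0,None)
    w*=cv2.cvtColor(im,cv2.COLOR_BGR2HSV)[168:185,422:440,1]<90
    yy,xx=np.nonzero(w>0);W=w[yy,xx]
    P=onz("top",np.c_[xx+422,yy+168],77)[:,:2];m=np.average(P,axis=0,weights=W)
    v=np.linalg.eigh(np.cov((P-m).T,aweights=W))[1][:,1];v*=np.sign(v[0]);return len(W),m,np.arctan2(v[1],v[0])
a=pt(cv2.imread("pics/top0.png"));b=pt(cv2.imread("pics/top1.png"));print(a,b)
d=b[2]-a[2]
def st(l):
    s=telemetry.observe();print(l,round(s["clock"],2),np.round(s["ee_pos"],1),np.round(s["force"],1),round(s["width"],1),round(s["grip_force"],1))
if .45<d<.65:
    X,Y,t=497.7,-40.5,.267
    arm.move_to([X,Y,230],R(t))
    print(arm.move_linear([X,Y,100],feed=120,max_force=12));st("down")
    arm.close(60);st("closed")
    arm.move_linear([X,Y,130],feed=60);st("lift")
    arm.wait(.3);st("w")
```

```text
(23, array([672.87993924, -30.39313435]), np.float64(-0.4351386182008343)) (28, array([674.35417131, -24.22373705]), np.float64(0.13635574069465825))
False
down 10.0 [498.2 -40.5 100.7] [0.1 0.4 1.1] 85.4 0.0
closed 10.65 [497.9 -40.5 100.3] [-1.6  0.3  3.5] 13.3 59.4
lift 11.3 [497.7 -40.6 130.1] [ 0.4 -0.5 -2. ] 13.1 58.8
w 11.6 [497.5 -40.5 129.7] [-0.2 -0.5 -0.9] 13.2 58.8
```

The selector turned by 0.57 rad and now stands at 0.136 against a box angle of 0.12, which is STOP. The stencil is in the gripper, so I'll carry it over at height and then look.

Run:
```python
from h import *
def st(l):
    s=telemetry.observe();print(l,round(s["clock"],2),np.round(s["ee_pos"],1),np.round(s["force"],1),round(s["width"],1),round(s["grip_force"],1))
arm.move_linear([497.7,-40.5,310],feed=120);st("up")
arm.move_linear([473.9,375.6,310],R(-.0485),feed=120);st("over")
arm.wait(.4)
for n in("scene","top"):
    im=cams.capture(n);cv2.imwrite(f"pics/{n}2.png",im)
a=cv2.imread("pics/scene2.png");b=cv2.imread("pics/top2.png")
cv2.imwrite("pics/both2.png",np.hstack([a[130:430,100:420],b[150:450,60:380]]))
```

```text
up 13.25 [497.4 -40.5 309.3] [ 0.  -0.2 -1.2] 13.1 58.8
over 16.88 [474.  375.3 310. ] [-0.6 -0.9 -1.6] 13.0 58.7
```

View pics/both2.png

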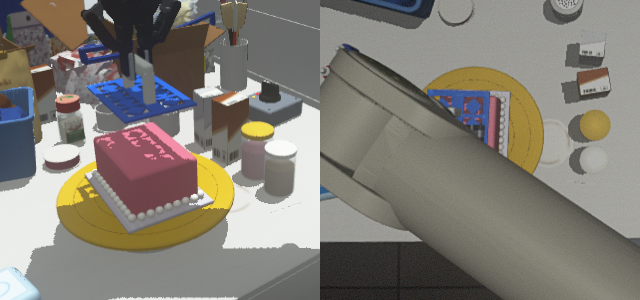

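The stencil hangs level over the cake in the scene view, at crop (140,95). The arm hides it in the top view, so I'll check its corners in the scene view against prediction.

Run:
```python
from h import *
im=cv2.imread("pics/scene2.png");im0=cv2.imread("pics/scene0.png")
cnt=blob(im,(105,150,60),(125,255,255),(180,190,300,260),5)
def corners(c,ang,z):
    u=np.array([np.cos(ang),np.sin(ang)]);v=np.array([-u[1],u[0]])
    return np.array([[*(np.array(c)+70*a*u+50*b*v),z] for a,b in((1,1),(1,-1),(-1,-1),(-1,1))])
P=proj("scene",corners((473.9,375.5),-.0485,214));C=proj("scene",corners((473.9,375.6),-.0485,133))
print(cv2.contourArea(cnt),rect("scene",cnt,212))
o=im.copy()
cv2.polylines(o,[np.int32(P*16)],True,(0,255,255),1,0,4)
cv2.polylines(o,[np.int32(C*16)],True,(0,255,0),1,0,4)
A=cv2.resize(o[180:340,165:325],None,fx=3.5,fy=3.5)
o=im0.copy();cv2.polylines(o,[np.int32(C*16)],True,(0,255,0),1,0,4)
B=cv2.resize(o[240:340,180:312],None,fx=1.8,fy=1.8);B=cv2.copyMakeBorder(B,0,560-B.shape[0],0,0,0)
cv2.imwrite("pics/ov.png",np.hstack([A,B]))
```

```text
2212.5 (array([474.32415771, 375.33969116]), array([137.3, 100.2]), np.float64(-0.03352453759218932))
```

View pics/ov.png

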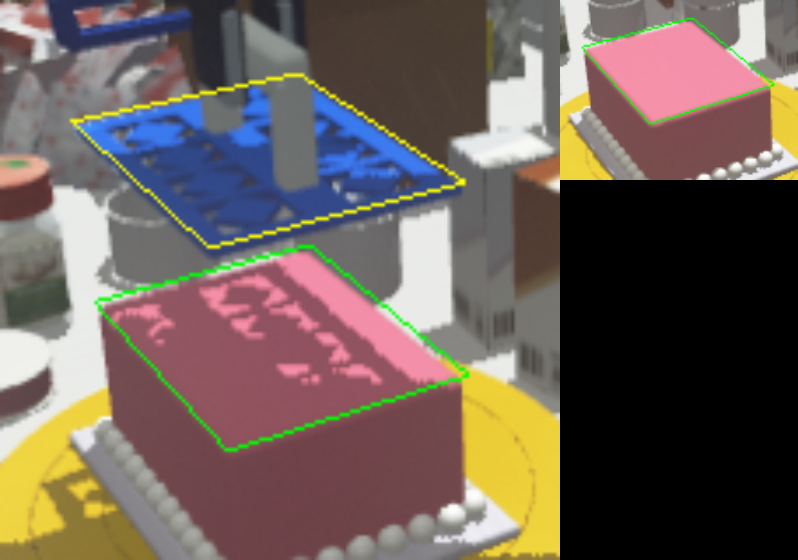

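Both outlines match the stencil and the cake top to about a pixel: centred, level and parallel. I'll lower it to 11 mm above the icing.

Run:
```python
from h import *
print(arm.move_linear([473.9,375.6,244],R(-.0485),feed=40));arm.wait(.6)
s=telemetry.observe();print(round(s["clock"],2),np.round(s["ee_pos"],1),np.round(s["force"],1),s["width"],s["grip_force"])
im=cams.capture("scene");z=s["ee_pos"][2]-100
print(z,rect("scene",blob(im,(105,150,60),(125,255,255),(180,220,310,310),5),z+2))
import itertools
u=[]
for a,b in((1,1),(1,-1),(-1,-1),(-1,1)):
    t=-.0485;u.append([473.9+70*a*np.cos(t)-50*b*np.sin(t),375.6+70*a*np.sin(t)+50*b*np.cos(t),z+4])
P=proj("scene",u);cv2.polylines(im,[np.int32(P*16)],True,(0,255,255),1,0,4)
cv2.imwrite("pics/ov3.png",cv2.resize(im[200:340,165:325],None,fx=4,fy=4))
```

```text
False
19.77 [473.9 375.6 244. ] [ 0.4 -0.4 -1.7] 13.157631650340495 58.700661063194275
143.97677380288724 (array([474.27658081, 375.66555786]), array([139.7, 100.1]), np.float64(-0.045247240078500894))
```

View pics/ov3.png

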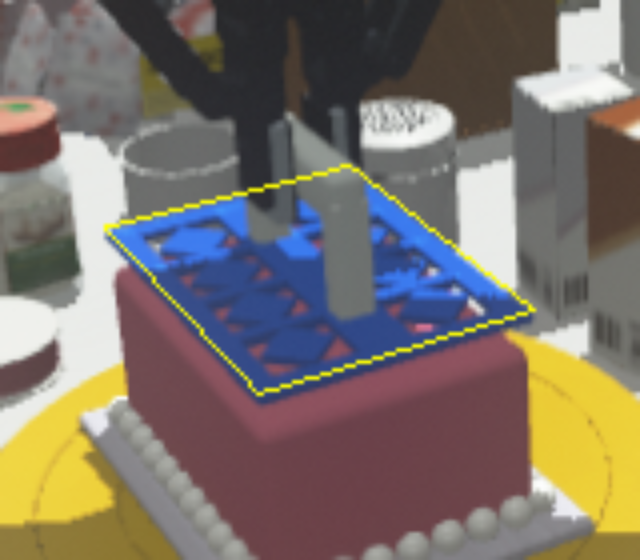

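The stencil hovers level and centred, matching its predicted outline, with a clear gap above the icing. Handing in.

```bash
python3 -c "
from workcell import order
print(order.hand_in())"
```

```text
the job is handed in; nothing more can be done
None
```

The job is handed in: the selector measures at the red stop mark, and the stencil is held level and centred about 11 mm above the cake; `hand_in()` returned no verdict.

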